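Find where a welded post foot rocks and wedge it firm

ROBOT

A 6-joint arm with a two-finger parallel gripper is mounted at the origin on the work surface. World frame = base frame: x ahead of the robot, y to its left, z up, the work surface at z = 0. Lengths are in m, angles in degrees, forces in N, time in s.
With the tool pointing down it reaches from about 0.25 to 0.8 m from the base axis. Payload 3.9 kg.
Tool frame: the origin (TCP) lies between the finger pads; the fingertips stand 25 mm ahead of it and the grasp point (between the pads) lies 6 mm ahead of it; z points along the fingers, y is the line along which they close (so a half turn about z gives the same grasp; the last joint's range is limited). The gripper opens to 85 mm and grips with 20 to 120 N. Pads are 22 mm wide; open, the fingers measure 114 mm over their backs; the gripper's body (76 mm by 85 mm) begins 54 mm behind the grasp point. The pads swing forward as they close: fully open they stand 13 mm farther back than shut.
Start: joints at [64.572, 14.897, -7.913, 67.191, 0, 90], TCP at [0.225, 0.474, 0.256] pointing down, gripper open.
Joint ranges: [-159.42, 159.42], [-47.68, 98.78], [-73.54, 78.23], [-108.79, 121.32], [-90, 84.71], [-180, 180]. Speed limits (degrees/s): [147.25, 147.25, 180, 180, 180, 180].

INTERFACE

Orientations are given as [roll, pitch, yaw] about the fixed x, y, z axes, in that order (R = Rz(yaw) Ry(pitch) Rx(roll)).
In Python, from cell import robot gives the robot as it stands. The module is installed in compiled form; this text tells all that it offers.
- The arm moves only by the tool apply_moves, never from a script. Its argument "targets" is a list of rows, each a list of 3 entries, a list of its own where there are three numbers: the closure in counts, from 0 (fully open) to 255 (shut), then the shift along the world's x, y, z normalised to -1 to 1, where 1 is 0.5 m, then the turn about the world's z normalised to -1 to 1, where 1 is 45 degrees. In form: [[hand, [dx, dy, dz], turn], ...]. A call has 1 to 8 rows; each row is the pose to reach, as a shift and turn from the pose commanded when the call began; what a row does not reach only later rows make up. A row lasts 1/8 s, in which the tool goes at most 62.5 mm and 10.7 degrees, less where a joint would pass 70% of its speed; a pose out of reach is approached as far as the arm can. A call with a number of a shift or a turn outside -1 to 1 is refused whole. A call with a gripper value outside its range is refused whole. The fingers move at their own pace and stop on an object; the grip force is fixed at half the most. Time passes only in rows, so rows that repeat a pose let the fingers close. It gives the time, the measured TCP pose, the force, the opening and the grip force at its end, in the units of the state.
- robot.read_state(): the state, without advancing time (a new reading comes with each control period).
- robot.snapshot(name): name is "scene" or "top" or "wrist"; returns the picture (384x512x3 uint8, blue, green, red); there is no depth.
- robot.get_calibration(name): a dict with "fx", "fy", "cx", "cy" (pixels), "extrinsics" (4x4, takes a point from camera to world coordinates). Camera axes: x right, y up, looking along -z (the intrinsics and any distortion apply to the point x, -y, -z); pixel columns grow to the right and rows downward; lengths in m; the calibration is good to about 2 mm. A picture is of the moment at which its call begins: read the wrist's pose just before it. get_calibration takes no time and is no camera call; for the wrist camera it gives the pose at the moment of the call.
- robot.sign_off(): hands the job in; it is judged then, once.
The state is a dict: "time_s": time; "q": joint angles; "joint_vel": joint speeds; "tau": joint torques, N m; "eef_pos": TCP position; "tool_rot": TCP orientation; "ft_force": force on the tool from outside, world axes, zero at the start; "ft_torque": the same for the moment, N m; "gripper_width": opening from 0.0 (shut) to 1.0 (fully open); "grasp_force": force on a finger pad.
Only numpy, scipy, OpenCV 4.12 (cv2) and the standard library are available. Lean on these libraries where they do the work, as an engineer would, in place of code of your own. Each camera call takes 0.05 s, during which the arm holds its last target. There are 200 camera calls.

TASK

The welded post foot on the marking-out plate rocks because the welding has pulled its disc out of flat: press down gently on its rim with closed fingers, on opposite sides in turn, until you find the side that goes down. Slide the thin end of the orange wedge in under that side, straight towards the post, until it is just snug without jacking the foot up, and let go of it. Then press firmly on the rim above the wedge, and after that on the opposite side, to prove that it no longer rocks; do not shift the foot or disturb the other things, and leave the wedge in place.

Things in the scene. Friction and masses are not known exactly. Their poses are not given: they have to be found in the camera images.
- plate: Ground steel marking-out plate, 400 x 630 mm (its x, y) and 30 mm thick, fixed on the bench; origin at the middle of its underside, so its flat top is 30 mm above the origin.
- foot: Post foot, about 1.2 kg, loose on the plate: dark steel disc, diameter 130 mm, 10 mm thick, with a blue pipe stub of diameter 48 mm standing 30 mm high on its middle (weld bead out to diameter 59 mm). Origin at the centre of the disc's underside, z up. It stands level, its underside about 4.2 mm above the plate, on three weld-raised high spots under the rim; on one side, not known, nothing bears.
- foot_top (a point): Centre of the top of the foot's pipe stub, 40 mm above the disc's underside. Pressed down near the rim with 4 to 8 N on the unsupported side (within 45 degrees of its middle) the foot rocks over: that rim goes down 2 to 4 mm (the unknown gap left under it), the opposite rim lifts half as much again, and it falls back when released. Elsewhere up to 10 N does not move it.
- rim0 (a point): Lower edge of the post foot's disc, 65 mm from its axis, at 0 degrees counter-clockwise from the foot's own x axis.
- rim1 (a point): Lower edge of the post foot's disc, 65 mm from its axis, at 45 degrees counter-clockwise from the foot's own x axis.
- rim2 (a point): Lower edge of the post foot's disc, 65 mm from its axis, at 90 degrees counter-clockwise from the foot's own x axis.
- rim3 (a point): Lower edge of the post foot's disc, 65 mm from its axis, at 135 degrees counter-clockwise from the foot's own x axis.
- rim4 (a point): Lower edge of the post foot's disc, 65 mm from its axis, at 180 degrees counter-clockwise from the foot's own x axis.
- rim5 (a point): Lower edge of the post foot's disc, 65 mm from its axis, at 225 degrees counter-clockwise from the foot's own x axis.
- rim6 (a point): Lower edge of the post foot's disc, 65 mm from its axis, at 270 degrees counter-clockwise from the foot's own x axis.
- rim7 (a point): Lower edge of the post foot's disc, 65 mm from its axis, at 315 degrees counter-clockwise from the foot's own x axis.
- wedge_grip (a point): Orange plastic fitter's wedge, 35 g, loose on the plate: this point is the centre of its heel block, 11 mm above the wedge's flat underside. The heel is 30 mm long (x), 28 mm wide (y) and 22 mm high, to be gripped across its width; in front of it, along +x, runs the ramp of the same width, which falls evenly at 1 in 10 from 7.3 mm thick at the heel to 1 mm at the tip. z is up.
- wedge_tip (a point): Middle of the wedge's thin edge, at its underside, 78 mm ahead (+x) of the heel's centre; the edge is 1 mm thick and 28 mm wide. Slid along the plate under the unsupported side, the wedge goes in freely until the ramp meets the disc (heel centre then some 103 to 130 mm from the foot's axis); a push of 2 to 3 N then makes it snug; from about 4 N on it may jack the foot up or push it along.
- square_mid (a point): Steel engineer's square lying on the plate, stock 18 x 75 x 16 mm with a 110 mm blade: bystander. Point at the middle of the stock.
- tin_mid (a point): Small blue tin of marking ink with a paper band, diameter 57 mm, 66 mm high, standing on the plate: bystander. Point half-way up.
- gauge_mid (a point): Scribing block (surface gauge) on the plate, dark base 60 x 45 x 26 mm with a post up to 161 mm: bystander. Point at the middle of the base.

How it is judged (in metres and radians):
On the way, in this order (a step that is already met when the one before it is completed fails the run):
1. the foot has been pressed on its unsupported side so that it rocked over, the opposite edge lifting (contact force between the fingers and foot above 3 N and ((horizontal distance between the grasp point and rim0 below 0.035 m and height (world z) of rim4 above 0.0354 m) or (horizontal distance between the grasp point and rim1 below 0.035 m and height (world z) of rim5 above 0.0354 m) or (horizontal distance between the grasp point and rim2 below 0.035 m and height (world z) of rim6 above 0.0354 m) or (horizontal distance between the grasp point and rim3 below 0.035 m and height (world z) of rim7 above 0.0354 m) or (horizontal distance between the grasp point and rim4 below 0.035 m and height (world z) of rim0 above 0.0354 m) or (horizontal distance between the grasp point and rim5 below 0.035 m and height (world z) of rim1 above 0.0354 m) or (horizontal distance between the grasp point and rim6 below 0.035 m and height (world z) of rim2 above 0.0354 m) or (horizontal distance between the grasp point and rim7 below 0.035 m and height (world z) of rim3 above 0.0354 m))), for 0.1 s.
2. the wedge's thin end lies under the rim and bears on the foot (horizontal distance between wedge_tip and foot below 0.06 m and height (world z) of wedge_tip below 0.0315 m and contact force between wedge and foot above 0.3 N), for 0.2 s.
3. the rim is pressed with at least 5 N above the wedge and the opposite edge lifts less than 1 mm: it no longer rocks (all of step 2 and contact force between the fingers and foot above 5 N and ((horizontal distance between the grasp point and rim0 below 0.035 m and height (world z) of rim4 below 0.0352 m) or (horizontal distance between the grasp point and rim1 below 0.035 m and height (world z) of rim5 below 0.0352 m) or (horizontal distance between the grasp point and rim2 below 0.035 m and height (world z) of rim6 below 0.0352 m) or (horizontal distance between the grasp point and rim3 below 0.035 m and height (world z) of rim7 below 0.0352 m) or (horizontal distance between the grasp point and rim4 below 0.035 m and height (world z) of rim0 below 0.0352 m) or (horizontal distance between the grasp point and rim5 below 0.035 m and height (world z) of rim1 below 0.0352 m) or (horizontal distance between the grasp point and rim6 below 0.035 m and height (world z) of rim2 below 0.0352 m) or (horizontal distance between the grasp point and rim7 below 0.035 m and height (world z) of rim3 below 0.0352 m)) and horizontal distance between the grasp point and wedge_tip below 0.045 m), for 0.2 s.
4. the rim is then pressed with at least 5 N on the opposite side and the wedged edge lifts less than 1 mm (all of step 2 and contact force between the fingers and foot above 5 N and ((horizontal distance between the grasp point and rim0 below 0.035 m and height (world z) of rim4 below 0.0352 m) or (horizontal distance between the grasp point and rim1 below 0.035 m and height (world z) of rim5 below 0.0352 m) or (horizontal distance between the grasp point and rim2 below 0.035 m and height (world z) of rim6 below 0.0352 m) or (horizontal distance between the grasp point and rim3 below 0.035 m and height (world z) of rim7 below 0.0352 m) or (horizontal distance between the grasp point and rim4 below 0.035 m and height (world z) of rim0 below 0.0352 m) or (horizontal distance between the grasp point and rim5 below 0.035 m and height (world z) of rim1 below 0.0352 m) or (horizontal distance between the grasp point and rim6 below 0.035 m and height (world z) of rim2 below 0.0352 m) or (horizontal distance between the grasp point and rim7 below 0.035 m and height (world z) of rim3 below 0.0352 m)) and horizontal distance between the grasp point and wedge_tip above 0.075 m), for 0.2 s.
At the end, for the whole second after the job is handed in: The wedge lies flat on the plate with its tip at least 5 mm in under the rim and bears on the foot with 0.3 to 5 N (snug, not jacking it up); the foot stands level, no part of its rim more than 1 mm higher than it stood, within 12 mm of where it was, and all is at rest and released (all of step 2 and contact force between wedge and foot below 5 N and height (world z) of each of rim0, rim1, rim2, rim3, rim4, rim5, rim6, rim7 below 0.0352 m and distance of foot from where it was at the start of the episode below 0.012 m and linear speed of each of foot, wedge below 0.01 m/s); the robot touches nothing.
It fails at once if the foot is pressed with more than 30 N (contact force between the fingers and foot above 30 N).
It fails at once if the foot is tipped up, or lifted or jacked up more than 3 mm (angle between foot's own z axis and vertical above 0.12 rad or height (world z) of foot above 0.0372 m).
It fails at once if the foot is pushed more than 20 mm (distance of foot from where it was at the start of the episode above 0.02 m).
It fails at once if the square, the tin or the scribing block is disturbed (moved over 15 mm) (distance of any of square_mid, tin_mid, gauge_mid from where it was at the start of the episode above 0.015 m).
It also fails if it takes over 72 s, if anything falls off the work surface, if the arm or the gripper's body presses on something with over 40 N, if the wrist force passes 120 N, or if a joint passes its speed limit or range.

## Working session

There is one attempt and no reset: what is moved stays moved. The work goes in short steps, Python scripts to look and compute and a tool call to move; the robot and the scene stay as the last step left them, time stands still between calls to the robot, and variables do not carry over. Pictures are saved under pics/ and viewed, at most 10 in all, crops included, and the job is handed in when it is done.

Besides the shell and the picture viewer there is one more tool, called after ">>>" as name(argument=value, ...) on one line, values as JSON. apply_moves: Moves the arm, as the interface text tells. Scaled input: -1 to 1 covers 0.5 m each way for a shift and 45 degrees each way for a turn. Its arguments: {"type":"object","properties":{"targets":{"type":"array"}},"required":["targets"]}

```bash
mkdir -p pics
python3 - <<'E'
from cell import robot
import cv2,numpy as np
s=robot.read_state();print({k:np.round(v,3).tolist() for k,v in s.items()})
for n in("top","scene"):
    im=robot.snapshot(n);cv2.imwrite(f"pics/{n}0.png",im);c=robot.get_calibration(n);print(n,{k:np.round(v,4).tolist() for k,v in c.items()})
E
```

```text
{'time_s': 0.0, 'q': [64.573, 14.937, -7.986, 67.189, 0.001, 90.001], 'joint_vel': [-0.006, -0.1, 0.051, 0.047, 0.025, -0.026], 'tau': [0.004, -40.567, 25.392, 0.019, 0.0, -0.0], 'eef_pos': [0.225, 0.474, 0.255], 'tool_rot': [-179.887, -0.001, 154.572], 'ft_force': [0.07, 0.605, -0.215], 'ft_torque': [0.004, -0.005, 0.007], 'grasp_force': 0.0, 'gripper_width': 1.002}
top {'fx': 358.4394, 'fy': 358.4394, 'cx': 254.9489, 'cy': 189.5609, 'extrinsics': [[-0.0128, 0.9858, -0.1674, 0.4801], [-0.9999, -0.0124, 0.0032, 0.0368], [0.0011, 0.1675, 0.9859, 0.8235], [0.0, 0.0, 0.0, 1.0]]}
scene {'fx': 433.338, 'fy': 433.338, 'cx': 254.5589, 'cy': 192.9576, 'extrinsics': [[0.8185, -0.461, 0.3427, 0.9123], [0.5743, 0.6718, -0.4679, -0.4282], [-0.0145, 0.5798, 0.8147, 0.8492], [0.0, 0.0, 0.0, 1.0]]}
```

View pics/top0.png

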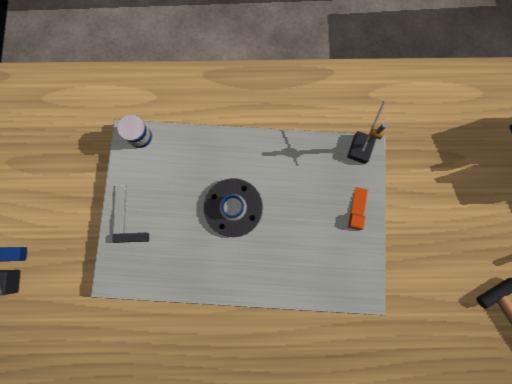

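View pics/scene0.png

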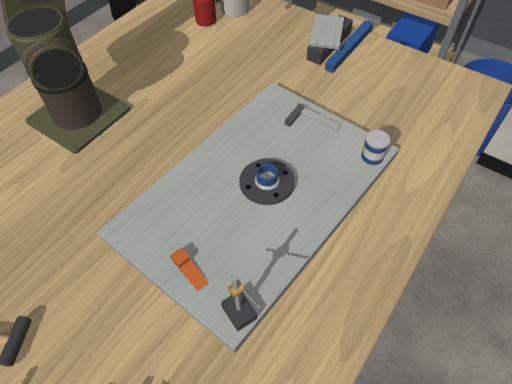

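The top view shows the foot at (233,208) and the orange wedge at about (358,208), with its heel at the lower end and its tip toward image-up. The square is on the left, the tin upper left at (134,130), and the gauge upper right at (362,147).

```bash
cat > h.py <<'E'
from cell import robot
import cv2,numpy as np
def ray(c,uv,z):
    E=np.array(c["extrinsics"]);uv=np.atleast_2d(np.asarray(uv,float))
    d=np.c_[(uv[:,0]-c["cx"])/c["fx"],-(uv[:,1]-c["cy"])/c["fy"],-np.ones(len(uv))]@E[:3,:3].T
    o=E[:3,3];return o+d*((z-o[2])/d[:,2])[:,None]
def orange(im):
    h=cv2.cvtColor(im,cv2.COLOR_BGR2HSV);return cv2.inRange(h,(2,170,90),(14,255,255))
def big(m,near=None):
    cs,_=cv2.findContours(m,cv2.RETR_EXTERNAL,cv2.CHAIN_APPROX_NONE)
    return max(cs,key=cv2.contourArea)[:,0]
def circ(p):
    A=np.c_[2*p[:,:2],np.ones(len(p))];s=np.linalg.lstsq(A,(p[:,:2]**2).sum(1),rcond=None)[0]
    return s[:2],np.sqrt(s[2]+s[0]**2+s[1]**2)
E
python3 - <<'E'
from h import *
for n,roi in(("top",(190,165,280,250)),("scene",(225,145,310,215))):
    im=cv2.imread(f"pics/{n}0.png");c=robot.get_calibration(n)
    x0,y0,x1,y1=roi;m=np.zeros(im.shape[:2],np.uint8)
    m[y0:y1,x0:x1]=(im[y0:y1,x0:x1].max(2)<90)*255
    p=cv2.convexHull(big(m).reshape(-1,1,2))[:,0];print(n,"foot",circ(ray(c,p,.0442)),cv2.boundingRect(p))
    o=big(orange(im));r=cv2.minAreaRect(o);print("wedge box");print(ray(c,cv2.boxPoints(r),.034).round(4),cv2.contourArea(o))
    print(cv2.boxPoints(r).round(1).tolist())
c=robot.get_calibration("top")
print("tin,square,gauge",ray(c,[[132,124]],.096),ray(c,[[131,238],[113,186]],.046),ray(c,[[362,147]],.056))
print("plate",ray(c,[[112,122],[386,132],[97,298],[385,310]],.03))
E
```

```text
top foot (array([0.57425739, 0.0850784 ]), np.float64(0.06497525698283926)) (203, 179, 59, 58)
wedge box
[[ 0.5274 -0.1724  0.034 ]
 [ 0.6161 -0.1849  0.034 ]
 [ 0.6132 -0.2153  0.034 ]
 [ 0.5245 -0.2022  0.034 ]] 447.5
[[349.6000061035156, 227.39999389648438], [352.8999938964844, 187.5], [366.5, 188.60000610351562], [363.20001220703125, 228.5]]
scene foot (array([0.57694412, 0.07953598]), np.float64(0.06518256830391138)) (240, 159, 55, 45)
wedge box
[[ 0.5157 -0.1938  0.034 ]
 [ 0.522  -0.1648  0.034 ]
 [ 0.6178 -0.1947  0.034 ]
 [ 0.6107 -0.2219  0.034 ]] 537.5
[[169.6999969482422, 256.0], [181.0, 247.39999389648438], [207.39999389648438, 282.20001220703125], [196.10000610351562, 290.79998779296875]]
tin,square,gauge [[0.74819799 0.29376194 0.096     ]] [[0.50989406 0.30211762 0.046     ]
 [0.62406435 0.34687619 0.046     ]] [[ 0.70319876 -0.2042654   0.056     ]]
plate [[ 0.77794975  0.36364017  0.03      ]
 [ 0.74590124 -0.27012762  0.03      ]
 [ 0.38434134  0.37439912  0.03      ]
 [ 0.35181017 -0.23879881  0.03      ]]
```

>>> apply_moves(targets=[[255,[0.7,-0.782,0.1],0],[255,[0.7,-0.782,0.1],0],[255,[0.7,-0.782,0.1],0],[255,[0.7,-0.782,0.1],0],[255,[0.7,-0.782,0.1],0],[255,[0.7,-0.782,0.1],0],[255,[0.7,-0.782,0.1],0],[255,[0.7,-0.782,0.1],0]])

```text
time_s: 1.1
eef_pos: [0.5583, 0.1015, 0.3036]
tool_rot: [-180.0, -0.0, 154.6]
ft_force: [1.7, 0.0, -0.0]
gripper_width: 0.002
grasp_force: 0.0
```

>>> apply_moves(targets=[[255,[0.07,-0.078,0],0],[255,[0.07,-0.078,0],0],[255,[0.07,-0.078,0],0],[255,[0.07,-0.078,0],0]])

```text
time_s: 1.6
eef_pos: [0.5914, 0.0653, 0.3037]
tool_rot: [-180.0, -0.0, 154.7]
ft_force: [0.4, -0.2, 0.3]
gripper_width: 0.0
grasp_force: 0.0
```

Run:
```python
from h import *
c=robot.get_calibration("wrist");im=robot.snapshot("wrist");cv2.imwrite("pics/w1.png",im)
print({k:np.round(v,4).tolist() for k,v in c.items()})
s=robot.read_state();print(s["eef_pos"],s["ft_force"])
```

```text
{'fx': 325.897, 'fy': 325.897, 'cx': 256.5073, 'cy': 192.4915, 'extrinsics': [[0.4277, -0.8687, -0.2499, 0.5275], [0.9039, 0.4107, 0.1195, 0.0957], [-0.0012, -0.277, 0.9609, 0.4216], [0.0, 0.0, 0.0, 1.0]]}
[0.59149584 0.06541324 0.30390225] [ 0.49858193 -0.17568331 -0.09759294]
```

View pics/w1.png

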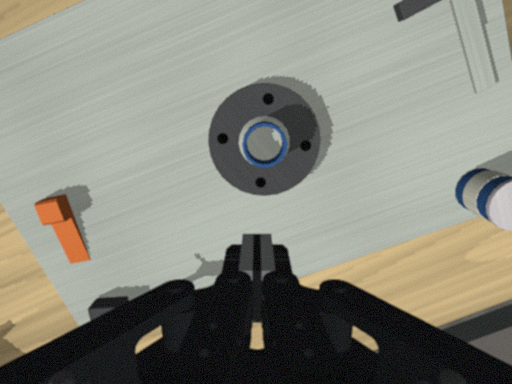

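Wrist view: the foot is at (264,139) with four holes. The wedge heel is at about (53,209) and its tip edge near (78,261).

```bash
cat >> h.py <<'E'
def foot(c,im,win):
    x0,y0,x1,y1=win;m=np.zeros(im.shape[:2],np.uint8);m[y0:y1,x0:x1]=(im[y0:y1,x0:x1].max(2)<100)*255
    p=cv2.convexHull(big(m).reshape(-1,1,2))[:,0];return circ(ray(c,p,.0442))
E
python3 - <<'E'
from h import *
im=cv2.imread("pics/w1.png");c=robot.get_calibration("wrist")
f,r=foot(c,im,(200,75,330,202));print("foot",f,r)
h=ray(c,[[268,99],[306,146],[261,182],[223,138]],.0442)[:,:2]-f;print("holes",np.degrees(np.arctan2(h[:,1],h[:,0])),np.hypot(*h.T))
hsv=cv2.cvtColor(im,cv2.COLOR_BGR2HSV);m=orange(im);o=big(m);print(cv2.boundingRect(o))
print("tip region",cv2.approxPolyDP(o.reshape(-1,1,2),2.5,True)[:,0].tolist())
b=im[190:270,25:100];cv2.imwrite("pics/wc.png",cv2.resize(b,None,fx=7,fy=7,interpolation=cv2.INTER_CUBIC))
E
```

```text
foot [0.57405081 0.08334665] 0.06400951935871087
holes [ 150.07387844   58.14685492  -29.61120449 -119.69155939] [0.04692367 0.04860481 0.04867881 0.04770514]
(36, 198, 53, 64)
tip region [[37, 203], [42, 222], [53, 225], [70, 260], [88, 258], [72, 217], [64, 219], [57, 199]]
```

View pics/wc.png

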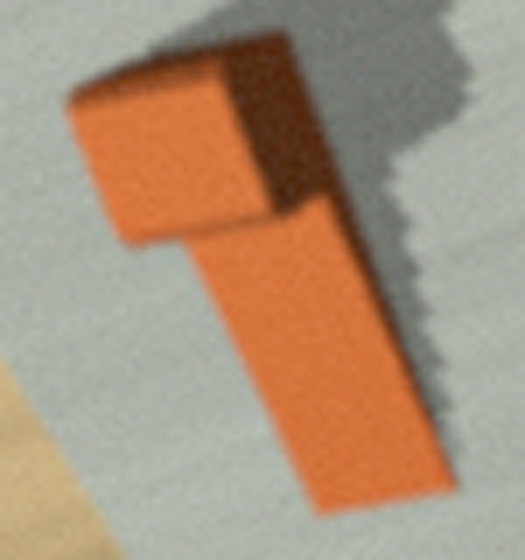

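The crop shows the heel-top corners at (68,105), (220,65), (275,212) and (130,247), and the tip corners at (320,515) and (457,488), all in crop pixels.

Run:
```python
from h import *
c=robot.get_calibration("wrist")
px=lambda a:np.array(a)/7-.4+[25,190]
h=ray(c,px([[68,105],[220,65],[275,212],[130,247]]),.052)[:,:2];t=ray(c,px([[320,515],[457,488]]),.031)[:,:2]
H=h.mean(0);T=t.mean(0);d=T-H;print(h,"heel",H,"tip",T,"len",np.hypot(*d),"yaw",np.degrees(np.arctan2(d[1],d[0])))
for a,b in((0,1),(1,2),(2,3),(3,0)):print(np.hypot(*(h[a]-h[b])),np.degrees(np.arctan2(*(h[b]-h[a])[::-1])))
print(np.hypot(*(t[1]-t[0])))
```

```text
[[ 0.52405553 -0.19658962]
 [ 0.52920588 -0.16896213]
 [ 0.5553983  -0.17584402]
 [ 0.55003825 -0.20238402]] heel [ 0.53967449 -0.18594495] tip [ 0.61511556 -0.2055728 ] len 0.07795259624094555 yaw -14.583584827011542
0.0281034616566009 79.44006356962201
0.027081420778876687 -14.721372902553721
0.027075846995418 -101.41794944912988
0.026620981687969517 167.42820567485774
0.02749303460797091
```

>>> apply_moves(targets=[[255,[0.053,-0.015,-0.1],0],[255,[0.053,-0.015,-0.2],0],[255,[0.053,-0.015,-0.3],0],[255,[0.053,-0.015,-0.4],0],[255,[0.053,-0.015,-0.44],0],[255,[0.053,-0.015,-0.458],0],[255,[0.053,-0.015,-0.458],0],[255,[0.053,-0.015,-0.458],0]])

```text
time_s: 2.65
eef_pos: [0.6199, 0.0572, 0.0763]
tool_rot: [179.9, 0.1, 154.6]
ft_force: [1.1, 0.3, -0.2]
gripper_width: 0.002
grasp_force: 0.0
```

>>> apply_moves(targets=[[255,[0,0,-0.006],0],[255,[0,0,-0.01],0],[255,[0,0,-0.012],0],[255,[0,0,-0.012],0]])

```text
time_s: 3.15
eef_pos: [0.619, 0.0567, 0.0691]
tool_rot: [180.0, 0.0, 154.6]
ft_force: [-0.3, 0.3, 2.6]
gripper_width: -0.0
grasp_force: 1.4
```

>>> apply_moves(targets=[[255,[0,0,-0.001],0],[255,[0,0,-0.001],0]])

```text
time_s: 3.4
eef_pos: [0.6191, 0.0567, 0.0689]
tool_rot: [180.0, 0.0, 154.6]
ft_force: [-1.5, 0.3, 5.9]
gripper_width: 0.001
grasp_force: 2.8
```

>>> apply_moves(targets=[[255,[0,0,-0.0006],0],[255,[0,0,-0.0006],0],[255,[0,0,-0.0006],0]])

```text
time_s: 3.78
eef_pos: [0.6191, 0.0567, 0.0688]
tool_rot: [180.0, 0.0, 154.6]
ft_force: [-2.5, -0.8, 6.6]
gripper_width: -0.003
grasp_force: 3.4
```

>>> apply_moves(targets=[[255,[0,0,-0.0006],0],[255,[0,0,-0.0006],0]])

```text
time_s: 4.03
eef_pos: [0.6191, 0.0567, 0.0688]
tool_rot: [180.0, 0.0, 154.6]
ft_force: [-2.0, -0.9, 8.5]
gripper_width: -0.003
grasp_force: 4.0
```

>>> apply_moves(targets=[[255,[0,0,0.09],0],[255,[-0.05,0.03,0.1],0],[255,[-0.15,0.09,0.1],0],[255,[-0.178,0.104,0.08],0],[255,[-0.178,0.104,0.02],0],[255,[-0.178,0.104,0.007],0],[255,[-0.178,0.104,0.003],0],[255,[-0.178,0.104,0.0014],0]])

```text
time_s: 5.03
eef_pos: [0.5302, 0.1087, 0.0689]
tool_rot: [180.0, 0.0, 154.6]
ft_force: [-2.0, 0.4, 4.2]
gripper_width: 0.003
grasp_force: 1.6
```

>>> apply_moves(targets=[[255,[0,0,0],0],[255,[0,0,-0.0004],0]])

```text
time_s: 5.28
eef_pos: [0.5306, 0.1087, 0.0688]
tool_rot: [180.0, 0.1, 154.6]
ft_force: [-3.1, 0.0, 3.8]
gripper_width: -0.001
grasp_force: 2.1
```

>>> apply_moves(targets=[[255,[0,0,-0.001],0],[255,[0,0,-0.001],0]])

```text
time_s: 5.52
eef_pos: [0.5305, 0.1087, 0.0686]
tool_rot: [180.0, 0.1, 154.6]
ft_force: [-1.9, -0.4, 6.3]
gripper_width: 0.002
grasp_force: 3.4
```

>>> apply_moves(targets=[[255,[0,0,-0.0006],0],[255,[0,0,-0.0006],0]])

```text
time_s: 5.78
eef_pos: [0.5305, 0.1087, 0.0684]
tool_rot: [180.0, 0.1, 154.6]
ft_force: [-1.9, -1.6, 7.5]
gripper_width: 0.002
grasp_force: 4.0
```

>>> apply_moves(targets=[[255,[0,0,0.06],0],[255,[0.07,0.036,0.09],0],[255,[0.139,0.036,0.08],0],[255,[0.139,0.036,0.02],0],[255,[0.139,0.036,0.007],0],[255,[0.139,0.036,0.003],0],[255,[0.139,0.036,0.0014],0],[255,[0.139,0.036,0.0014],0]])

```text
time_s: 6.78
eef_pos: [0.5985, 0.1266, 0.069]
tool_rot: [-180.0, -0.0, 154.6]
ft_force: [-3.9, -1.3, 4.5]
gripper_width: -0.0
grasp_force: 2.4
```

>>> apply_moves(targets=[[255,[0,0,-0.001],0],[255,[0,0,-0.001],0]])

```text
time_s: 7.02
eef_pos: [0.5986, 0.1266, 0.0687]
tool_rot: [-180.0, -0.0, 154.6]
ft_force: [-4.7, -0.9, 7.9]
gripper_width: -0.002
grasp_force: 4.0
```

>>> apply_moves(targets=[[255,[0,0,0.09],0],[255,[-0.03,-0.05,0.1],0],[255,[-0.08,-0.14,0.1],0],[255,[-0.101,-0.176,0.08],0],[255,[-0.101,-0.176,0.02],0],[255,[-0.101,-0.176,0.007],0],[255,[-0.101,-0.176,0.003],0],[255,[-0.101,-0.176,0.001],0]])

```text
time_s: 8.02
eef_pos: [0.5497, 0.0391, 0.0689]
tool_rot: [180.0, 0.1, 154.6]
ft_force: [-1.9, 0.2, 3.6]
gripper_width: -0.0
grasp_force: 2.1
```

>>> apply_moves(targets=[[255,[0,0,-0.001],0],[255,[0,0,-0.001],0]])

```text
time_s: 8.28
eef_pos: [0.5497, 0.0391, 0.0688]
tool_rot: [179.9, 0.1, 154.6]
ft_force: [-1.2, 0.1, 4.6]
gripper_width: 0.001
grasp_force: 2.6
```

>>> apply_moves(targets=[[255,[0,0,-0.001],0],[255,[0,0,-0.001],0]])

```text
time_s: 8.52
eef_pos: [0.5497, 0.039, 0.0686]
tool_rot: [179.9, 0.1, 154.6]
ft_force: [-3.1, -0.5, 7.5]
gripper_width: -0.002
grasp_force: 3.8
```

>>> apply_moves(targets=[[255,[0,0,-0.001],0],[255,[0,0,-0.001],0]])

```text
time_s: 8.78
eef_pos: [0.5496, 0.039, 0.0684]
tool_rot: [179.9, 0.1, 154.6]
ft_force: [-3.6, 0.3, 11.1]
gripper_width: -0.004
grasp_force: 5.0
```

>>> apply_moves(targets=[[255,[0,0,0.03],0],[255,[-0.058,0.059,0.03],0],[255,[-0.058,0.059,0.015],0],[255,[-0.058,0.059,0.008],0],[255,[-0.058,0.059,0.005],0],[255,[-0.058,0.059,0.0032],0],[255,[-0.058,0.059,0.0032],0]])

```text
time_s: 9.65
eef_pos: [0.5206, 0.068, 0.0685]
tool_rot: [180.0, 0.1, 154.5]
ft_force: [-0.7, -0.7, 4.7]
gripper_width: -0.005
grasp_force: 2.2
```

>>> apply_moves(targets=[[255,[0,0,-0.001],0],[255,[0,0,-0.001],0]])

```text
time_s: 9.9
eef_pos: [0.5203, 0.068, 0.0679]
tool_rot: [-180.0, 0.1, 154.6]
ft_force: [-1.7, -1.2, 5.1]
gripper_width: -0.003
grasp_force: 2.4
```

>>> apply_moves(targets=[[255,[0,0,-0.001],0],[255,[0,0,-0.001],0]])

```text
time_s: 10.15
eef_pos: [0.5202, 0.068, 0.0674]
tool_rot: [-180.0, 0.0, 154.6]
ft_force: [-0.7, -1.8, 5.6]
gripper_width: 0.002
grasp_force: 2.9
```

>>> apply_moves(targets=[[255,[0,0,-0.001],0],[255,[0,0,-0.002],0],[255,[0,0,-0.003],0],[255,[0,0,-0.003],0],[255,[0,0,-0.003],0]])

```text
time_s: 10.78
eef_pos: [0.5202, 0.068, 0.0668]
tool_rot: [-180.0, 0.1, 154.6]
ft_force: [-2.8, -2.0, 12.8]
gripper_width: 0.001
grasp_force: 6.7
```

>>> apply_moves(targets=[[255,[0,0,-0.0015],0],[255,[0,0,-0.0015],0],[255,[0,0,-0.0015],0]])

```text
time_s: 11.15
eef_pos: [0.5201, 0.068, 0.0666]
tool_rot: [180.0, 0.1, 154.6]
ft_force: [-3.8, -1.7, 17.2]
gripper_width: -0.001
grasp_force: 8.7
```

>>> apply_moves(targets=[[255,[0,0,0.01],0],[255,[0,0,0.1],0],[255,[0,0,0.2],0],[255,[0,0,0.3],0]])

```text
time_s: 11.65
eef_pos: [0.5192, 0.0685, 0.2154]
tool_rot: [-180.0, -0.1, 154.6]
ft_force: [2.2, 1.4, 0.4]
gripper_width: -0.003
grasp_force: 0.0
```

Run:
```python
from h import *
s=robot.read_state();print(s["q"],s["eef_pos"],s["tool_rot"],s["ft_force"])
c=robot.get_calibration("wrist");im=robot.snapshot("wrist");cv2.imwrite("pics/w2.png",im)
```

```text
[ 7.49352361e+00  1.60349677e+01 -1.25771267e+01  6.14936915e+01
  4.06688277e-02  3.29080692e+01] [0.51915277 0.06849954 0.21544605] [-1.79976670e+02 -1.10906949e-01  1.54585394e+02] [2.15348301 1.38121694 0.40324635]
```

View pics/w2.png

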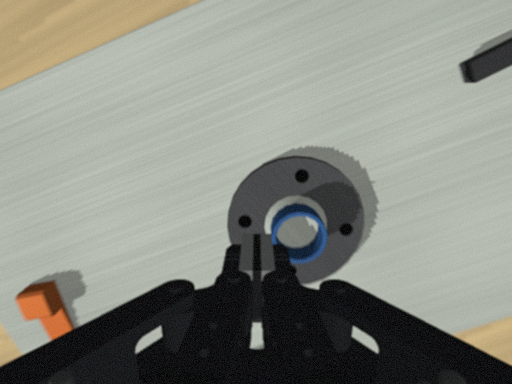

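The foot is still in place (stub at (298,235)) and the wedge is at lower left. The side at 195° is the one that rocks. Next I go over the wedge.

>>> apply_moves(targets=[[0,[0.005,-0.12,0],0.1],[0,[0.015,-0.24,-0.03],0.247],[0,[0.025,-0.36,-0.08],0.247],[0,[0.035,-0.48,-0.1],0.247],[0,[0.041,-0.509,-0.1],0.247],[0,[0.041,-0.509,-0.1],0.247],[0,[0.041,-0.509,-0.1],0.247]])

```text
time_s: 12.58
eef_pos: [0.5403, -0.1847, 0.1649]
tool_rot: [179.9, -0.0, 165.8]
ft_force: [-0.4, 0.3, 0.3]
gripper_width: 1.0
grasp_force: 0.0
```

Run:
```python
from h import *
s=robot.read_state();print(s["eef_pos"],s["tool_rot"],s["ft_force"])
c=robot.get_calibration("wrist");im=robot.snapshot("wrist");cv2.imwrite("pics/w3.png",im)
```

```text
[ 0.5403133  -0.18469355  0.16488569] [ 1.79947697e+02 -3.31012343e-02  1.65774733e+02] [-0.37019393  0.3026745   0.30363269]
```

View pics/w3.png

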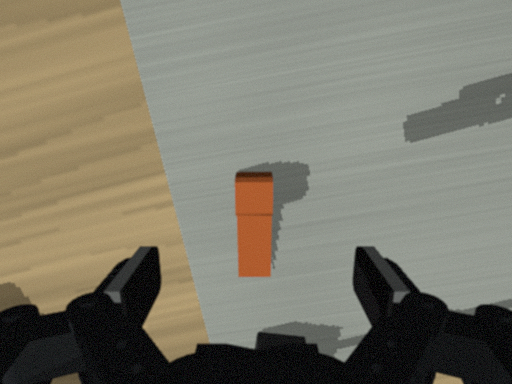

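The wedge is upright and centred at u≈254. The heel top spans about (236,179) to (273,214), and the tip edge is at v≈276.

Run:
```python
from h import *
c=robot.get_calibration("wrist")
h=ray(c,[[236,180],[273,180],[273,214],[236,214]],.052)[:,:2];t=ray(c,[[239,276.5],[271,276.5]],.031)[:,:2]
H=h.mean(0);T=t.mean(0);d=T-H;print(H,T,np.hypot(*d),np.degrees(np.arctan2(d[1],d[0])),np.hypot(*(h[0]-h[1])),np.hypot(*(h[0]-h[3])))
```

```text
[ 0.53953544 -0.18579781] [ 0.6155947 -0.204833 ] 0.07840503762091328 -14.050687469609139 0.026990578316346367 0.026321366019186828
```

>>> apply_moves(targets=[[0,[-0.0016,-0.002,-0.1],0],[0,[-0.0016,-0.002,-0.19],0],[0,[-0.0016,-0.002,-0.216],0],[0,[-0.0016,-0.002,-0.216],0],[120,[-0.0016,-0.002,-0.216],0],[255,[-0.0016,-0.002,-0.216],0],[255,[-0.0016,-0.002,-0.216],0],[255,[-0.0016,-0.002,-0.216],0]])

```text
time_s: 13.62
eef_pos: [0.5405, -0.1876, 0.0581]
tool_rot: [-180.0, 0.1, 165.7]
ft_force: [-0.5, -0.8, 6.0]
gripper_width: 0.311
grasp_force: 60.4
```

>>> apply_moves(targets=[[255,[0,0,0],0],[255,[0,0,0],0],[255,[0,0,0],0]])

```text
time_s: 14.0
eef_pos: [0.5405, -0.1876, 0.0581]
tool_rot: [-180.0, 0.1, 165.7]
ft_force: [0.0, 0.7, 5.3]
gripper_width: 0.315
grasp_force: 60.5
```

>>> apply_moves(targets=[[255,[0,0,0.03],0],[255,[-0.04,0.08,0.04],0.2],[255,[-0.1,0.18,0.04],0.42],[255,[-0.16,0.28,0.04],0.651],[255,[-0.21,0.38,0.04],0.651],[255,[-0.223,0.461,0.04],0.651],[255,[-0.223,0.461,0.04],0.651],[255,[-0.223,0.461,0.04],0.651]])

```text
time_s: 15.0
eef_pos: [0.4286, 0.043, 0.0774]
tool_rot: [-180.0, 0.0, -165.0]
ft_force: [0.9, -0.4, 0.2]
gripper_width: 0.314
grasp_force: 59.6
```

Run:
```python
from h import *
s=robot.read_state();print(s["eef_pos"],s["tool_rot"],s["ft_force"])
c=robot.get_calibration("wrist");im=robot.snapshot("wrist");cv2.imwrite("pics/w4.png",im)
t=robot.snapshot("top");cv2.imwrite("pics/t4.png",t)
```

```text
[0.42864373 0.04301793 0.07740354] [-1.79956257e+02  4.85347936e-02 -1.65002478e+02] [ 0.92674049 -0.40115841  0.18295662]
```

View pics/w4.png

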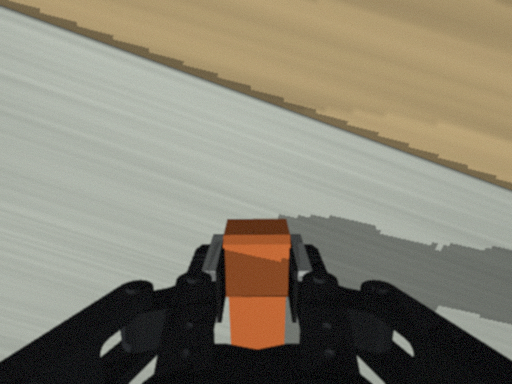

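>>> apply_moves(targets=[[255,[0,0.002,-0.02],0],[255,[0,0.002,-0.034],0],[255,[0,0.002,-0.036],0],[255,[0,0.002,-0.037],0],[255,[0,0.002,-0.037],0]])

```text
time_s: 15.72
eef_pos: [0.4281, 0.0443, 0.0584]
tool_rot: [180.0, 0.0, -165.0]
ft_force: [0.6, 0.1, -0.5]
gripper_width: 0.313
grasp_force: 59.7
```

>>> apply_moves(targets=[[255,[0,0,-0.001],0],[255,[0,0,-0.001],0],[255,[0,0,-0.001],0]])

```text
time_s: 16.1
eef_pos: [0.4284, 0.0444, 0.0581]
tool_rot: [180.0, 0.0, -165.0]
ft_force: [-0.7, -0.3, 1.1]
gripper_width: 0.312
grasp_force: 60.0
```

>>> apply_moves(targets=[[255,[0.009,0.0024,0],0],[255,[0.018,0.0048,0],0],[255,[0.027,0.0072,0],0],[255,[0.027,0.0072,0],0],[255,[0.027,0.0072,0],0]])

```text
time_s: 16.73
eef_pos: [0.4419, 0.0479, 0.0579]
tool_rot: [-180.0, 0.0, -165.0]
ft_force: [-0.9, 0.0, 1.1]
gripper_width: 0.31
grasp_force: 60.2
```

>>> apply_moves(targets=[[255,[0.004,0.001,0],0],[255,[0.0058,0.0016,0],0],[255,[0.0058,0.0016,0],0]])

```text
time_s: 17.1
eef_pos: [0.4421, 0.048, 0.0579]
tool_rot: [-180.0, -0.3, -165.0]
ft_force: [-6.4, -1.8, 11.5]
gripper_width: 0.313
grasp_force: 61.4
```

>>> apply_moves(targets=[[255,[-0.01,-0.0027,0],0],[255,[-0.02,-0.0054,0],0],[255,[-0.02,-0.0054,0],0],[255,[-0.02,-0.0054,0],0]])

```text
time_s: 17.6
eef_pos: [0.4345, 0.046, 0.058]
tool_rot: [-180.0, -0.0, -165.0]
ft_force: [-1.1, -0.4, 2.5]
gripper_width: 0.312
grasp_force: 60.3
```

Run:
```python
from h import *
ims=[]
for n,(x,y,w,k) in(("scene",(215,150,90,5)),("top",(180,165,100,4))):
    im=robot.snapshot(n);cv2.imwrite(f"pics/{n}5.png",im);ims.append(cv2.resize(im[y:y+80,x:x+w],(400,int(400*80/w))))
H=max(i.shape[0] for i in ims);ims=[cv2.copyMakeBorder(i,0,H-i.shape[0],0,0,0) for i in ims]
cv2.imwrite("pics/c5.png",np.hstack(ims))
im=cv2.imread("pics/top5.png");print(foot(robot.get_calibration("top"),im,(190,165,280,250)))
```

```text
(array([0.57421731, 0.08501333]), np.float64(0.06502716976349948))
```

View pics/c5.png

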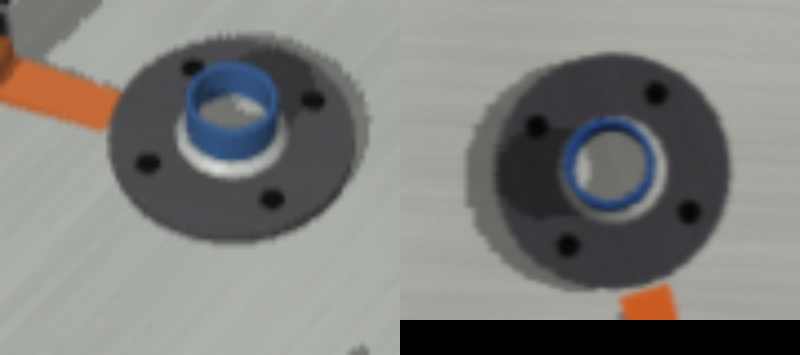

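The foot hasn't moved and the wedge tip is just at the rim. The wedge is probably gripped slightly nose-up, so I'll release it to lie flat, then push from behind the heel with closed fingers.

>>> apply_moves(targets=[[100,[0,0,0],0],[100,[0,0,0],0],[100,[0,0,0],0],[100,[0,0,0.05],0],[100,[0,0,0.1],0],[255,[-0.04,-0.01,0.1],0],[255,[-0.0686,-0.0184,0.1],0],[255,[-0.0686,-0.0184,0.1],0]])

```text
time_s: 18.7
eef_pos: [0.3983, 0.0365, 0.1074]
tool_rot: [180.0, -0.1, -165.0]
ft_force: [-0.2, 0.2, 1.0]
gripper_width: 0.001
grasp_force: 0.0
```

>>> apply_moves(targets=[[255,[0,0,-0.05],0],[255,[0,0,-0.09],0],[255,[0,0,-0.1],0],[255,[0,0,-0.1],0],[255,[0,0,-0.1],0]])

```text
time_s: 19.32
eef_pos: [0.401, 0.0368, 0.0584]
tool_rot: [-180.0, 0.1, -165.0]
ft_force: [0.7, -0.3, 1.1]
gripper_width: 0.003
grasp_force: 0.0
```

Run:
```python
from h import *
s=robot.read_state();print(s["eef_pos"],s["tool_rot"],s["ft_force"])
t=robot.snapshot("top");cv2.imwrite("pics/t6.png",t);print(foot(robot.get_calibration("top"),t,(190,165,280,250)))
o=big(orange(t));print(cv2.boundingRect(o),ray(robot.get_calibration("top"),cv2.boxPoints(cv2.minAreaRect(o)),.035)[:,:2].round(4).tolist())
sc=robot.snapshot("scene");cv2.imwrite("pics/s6.png",sc)
cv2.imwrite("pics/c6.png",np.hstack([cv2.resize(t[165:295,170:300],(400,400)),cv2.resize(sc[110:240,170:300],(400,400))]))
```

```text
[0.40095287 0.03684599 0.05842349] [-1.79989173e+02  6.95994506e-02 -1.65017959e+02] [ 0.69369747 -0.26462046  1.11347871]
(array([0.57410137, 0.08771432]), np.float64(0.06660096297868764))
(236, 237, 21, 40) [[0.505, 0.0797], [0.5113, 0.0535], [0.4305, 0.0332], [0.4244, 0.059]]
```

View pics/c6.png

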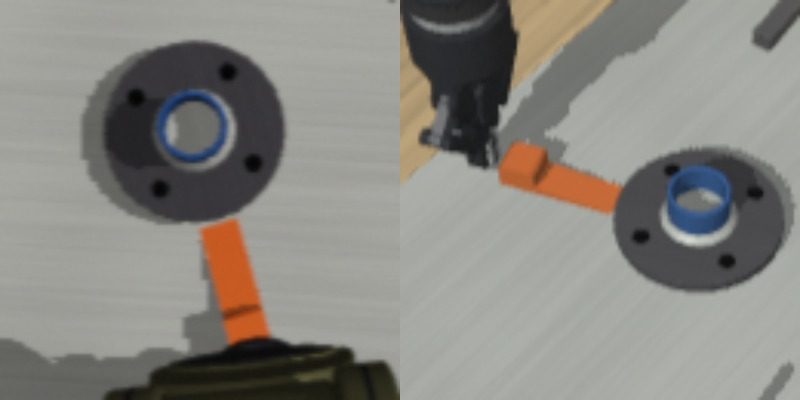

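>>> apply_moves(targets=[[255,[0.008,0.0021,0],0],[255,[0.016,0.0042,0],0],[255,[0.024,0.0063,0],0],[255,[0.029,0.0078,0],0],[255,[0.029,0.0078,0],0]])

```text
time_s: 20.05
eef_pos: [0.415, 0.0407, 0.0579]
tool_rot: [-180.0, 0.0, -165.0]
ft_force: [-0.2, -0.5, 0.8]
gripper_width: 0.001
grasp_force: 0.0
```

>>> apply_moves(targets=[[255,[0.002,0.0005,0],0],[255,[0.0039,0.001,0],0],[255,[0.0039,0.001,0],0]])

```text
time_s: 20.42
eef_pos: [0.4167, 0.0412, 0.0579]
tool_rot: [-180.0, 0.0, -165.0]
ft_force: [0.7, 0.0, -0.1]
gripper_width: 0.002
grasp_force: 0.0
```

>>> apply_moves(targets=[[255,[0.002,0.0005,0],0],[255,[0.0058,0.0016,0],0],[255,[0.0058,0.0016,0],0],[255,[0.0058,0.0016,0],0]])

```text
time_s: 20.92
eef_pos: [0.4197, 0.042, 0.0579]
tool_rot: [-180.0, 0.0, -165.0]
ft_force: [0.6, 0.2, -0.4]
gripper_width: -0.001
grasp_force: 0.0
```

>>> apply_moves(targets=[[255,[0.002,0.0005,0],0],[255,[0.0039,0.001,0],0],[255,[0.0039,0.001,0],0]])

```text
time_s: 21.3
eef_pos: [0.4217, 0.0425, 0.0579]
tool_rot: [180.0, 0.0, -165.0]
ft_force: [0.2, 0.3, -0.7]
gripper_width: -0.001
grasp_force: 0.0
```

>>> apply_moves(targets=[[255,[0.002,0.0005,0],0],[255,[0.003,0.0008,0],0],[255,[0.003,0.0008,0],0]])

```text
time_s: 21.68
eef_pos: [0.4228, 0.0428, 0.0578]
tool_rot: [-180.0, -0.0, -165.0]
ft_force: [-0.4, -0.1, 0.8]
gripper_width: 0.001
grasp_force: 0.5
```

>>> apply_moves(targets=[[255,[0.002,0.0005,0],0],[255,[0.002,0.0005,0],0],[255,[0.002,0.0005,0],0]])

```text
time_s: 22.05
eef_pos: [0.4236, 0.0431, 0.0578]
tool_rot: [180.0, -0.0, -165.0]
ft_force: [-1.0, -0.3, 2.5]
gripper_width: -0.006
grasp_force: 1.1
```

>>> apply_moves(targets=[[255,[0.001,0.0003,0],0],[255,[0.001,0.0003,0],0],[255,[0.001,0.0003,0],0]])

```text
time_s: 22.42
eef_pos: [0.4244, 0.0433, 0.0578]
tool_rot: [180.0, -0.0, -165.0]
ft_force: [-1.5, -0.7, 0.4]
gripper_width: -0.005
grasp_force: 1.0
```

Run:
```python
from h import *
import numpy as np
F=[];
for i in range(4):
    robot.snapshot("wrist");s=robot.read_state();F.append(s["ft_force"])
print(np.round(F,2),s["eef_pos"])
```

```text
[[-1.68 -0.14  0.41]
 [-2.3  -1.07  0.83]
 [-1.81 -0.82  0.  ]
 [-1.95 -1.3  -0.1 ]] [0.4245498  0.04331989 0.05783439]
```

>>> apply_moves(targets=[[255,[0.0004,0.0001,0],0],[255,[0.0004,0.0001,0],0]])

```text
time_s: 22.88
eef_pos: [0.4247, 0.0433, 0.0579]
tool_rot: [180.0, 0.0, -165.0]
ft_force: [-2.4, -1.5, -0.7]
gripper_width: 0.005
grasp_force: 0.9
```

Run:
```python
from h import *
F=[]
for i in range(5):
    t=robot.snapshot("top");s=robot.read_state();F.append(s["ft_force"])
print(np.round(F,2),np.mean(F,0),s["eef_pos"])
cv2.imwrite("pics/t7.png",t);print(foot(robot.get_calibration("top"),t,(190,165,280,240)))
```

```text
[[-1.93 -0.27 -0.34]
 [-0.84 -0.72 -0.19]
 [-1.09 -0.36  0.47]
 [-1.37 -0.12  1.01]
 [-1.79 -1.39  0.34]] [-1.4033313  -0.5708897   0.25745596] [0.42473167 0.04333906 0.05788639]
(array([0.57432609, 0.08514448]), np.float64(0.06517047137860674))
```

>>> apply_moves(targets=[[255,[0.0012,0.0003,0],0],[255,[0.0012,0.0003,0],0],[255,[0.0012,0.0003,0],0]])

```text
time_s: 23.5
eef_pos: [0.4252, 0.0435, 0.0578]
tool_rot: [180.0, -0.0, -165.0]
ft_force: [-1.9, -0.7, -0.1]
gripper_width: 0.001
grasp_force: 1.0
```

Run:
```python
from h import *
F=[]
for i in range(6):
    t=robot.snapshot("top");s=robot.read_state();F.append(s["ft_force"])
print(np.mean(F,0),s["eef_pos"])
```

```text
[-1.95009876 -0.90718581 -0.07411852] [0.42522059 0.04343972 0.05785034]
```

>>> apply_moves(targets=[[255,[0.0008,0.0002,0],0],[255,[0.0008,0.0002,0],0],[255,[0.0008,0.0002,0],0]])

```text
time_s: 24.18
eef_pos: [0.4256, 0.0436, 0.0579]
tool_rot: [180.0, -0.0, -165.0]
ft_force: [-3.3, -0.5, -0.4]
gripper_width: -0.002
grasp_force: 1.3
```

Run:
```python
from h import *
F=[]
for i in range(6):
    t=robot.snapshot("top");s=robot.read_state();F.append(s["ft_force"])
print(np.mean(F,0),s["eef_pos"])
```

```text
[-2.6910642  -0.72246174  0.05191209] [0.42562211 0.0435624  0.05785412]
```

>>> apply_moves(targets=[[255,[-0.01,-0.0027,0],0],[255,[-0.03,-0.008,0],0],[255,[-0.03,-0.008,0.1],0],[255,[0.08,0.02,0.12],0],[255,[0.189,0.05,0.11],0],[255,[0.189,0.05,0.06],0],[255,[0.189,0.05,0.03],0],[255,[0.189,0.05,0.03],0]])

```text
time_s: 25.48
eef_pos: [0.5177, 0.0681, 0.0715]
tool_rot: [180.0, -0.2, -165.0]
ft_force: [-0.9, 0.5, 0.0]
gripper_width: -0.001
grasp_force: 0.0
```

>>> apply_moves(targets=[[255,[0,0,-0.003],0],[255,[0,0,-0.006],0],[255,[0,0,-0.008],0],[255,[0,0,-0.008],0]])

```text
time_s: 25.98
eef_pos: [0.5204, 0.0686, 0.0692]
tool_rot: [-180.0, 0.0, -165.0]
ft_force: [-0.2, 0.4, 0.2]
gripper_width: 0.002
grasp_force: 0.3
```

>>> apply_moves(targets=[[255,[0,0,-0.001],0],[255,[0,0,-0.002],0],[255,[0,0,-0.0024],0],[255,[0,0,-0.0024],0]])

```text
time_s: 26.48
eef_pos: [0.5203, 0.0685, 0.0686]
tool_rot: [-180.0, 0.0, -165.0]
ft_force: [-2.2, -0.3, 8.3]
gripper_width: -0.001
grasp_force: 4.1
```

>>> apply_moves(targets=[[255,[0,0,-0.0004],0],[255,[0,0,-0.0004],0],[255,[0,0,-0.0004],0],[255,[0,0,-0.0004],0]])

```text
time_s: 26.98
eef_pos: [0.5203, 0.0686, 0.0686]
tool_rot: [-180.0, 0.0, -165.0]
ft_force: [-3.3, -0.1, 9.9]
gripper_width: -0.001
grasp_force: 4.6
```

>>> apply_moves(targets=[[255,[0,0,0.01],0],[255,[0,0,0.1],0],[255,[0.06,0.016,0.12],0],[255,[0.16,0.043,0.12],0],[255,[0.216,0.058,0.1],0],[255,[0.216,0.058,0.04],0],[255,[0.216,0.058,0.01],0],[255,[0.216,0.058,0.005],0]])

```text
time_s: 27.98
eef_pos: [0.6271, 0.0974, 0.0692]
tool_rot: [180.0, -0.1, -165.0]
ft_force: [-1.1, -0.6, 2.2]
gripper_width: -0.004
grasp_force: 0.6
```

>>> apply_moves(targets=[[255,[0,0,-0.0025],0],[255,[0,0,-0.0025],0],[255,[0,0,-0.0025],0]])

```text
time_s: 28.35
eef_pos: [0.6286, 0.0976, 0.0695]
tool_rot: [-180.0, 0.1, -165.0]
ft_force: [-0.2, -0.0, 0.1]
gripper_width: -0.001
grasp_force: 0.0
```

>>> apply_moves(targets=[[255,[0,0,-0.001],0],[255,[0,0,-0.002],0],[255,[0,0,-0.0026],0],[255,[0,0,-0.0026],0]])

```text
time_s: 28.85
eef_pos: [0.6287, 0.0976, 0.0688]
tool_rot: [-180.0, 0.1, -165.0]
ft_force: [-1.3, 0.3, 6.4]
gripper_width: 0.001
grasp_force: 3.5
```

>>> apply_moves(targets=[[255,[0,0,-0.0008],0],[255,[0,0,-0.0008],0],[255,[0,0,-0.0008],0],[255,[0,0,-0.0008],0],[255,[0,0,-0.0008],0]])

```text
time_s: 29.48
eef_pos: [0.6287, 0.0977, 0.0687]
tool_rot: [-180.0, 0.1, -165.0]
ft_force: [-2.2, -0.7, 9.0]
gripper_width: 0.001
grasp_force: 4.3
```

>>> apply_moves(targets=[[255,[0,0,0.01],0],[255,[0,0,0.1],0],[255,[0,0,0.2],0],[255,[0,0,0.3],0],[255,[0,0,0.4],0],[255,[0,0,0.4],0]])

```text
time_s: 30.22
eef_pos: [0.6307, 0.098, 0.2721]
tool_rot: [-179.9, 0.5, -165.0]
ft_force: [0.2, 0.2, 0.2]
gripper_width: -0.002
grasp_force: 0.0
```

Run:
```python
from h import *
c=robot.get_calibration("wrist");im=robot.snapshot("wrist");cv2.imwrite("pics/w8.png",im)
sc=robot.snapshot("scene");t=robot.snapshot("top")
print(foot(robot.get_calibration("scene"),sc,(225,145,310,215)),foot(robot.get_calibration("top"),t,(190,165,280,250)))
cv2.imwrite("pics/c8.png",np.hstack([cv2.resize(t[165:295,170:300],(400,400)),cv2.resize(sc[110:240,170:300],(400,400))]))
for n,i in(("top",t),("scene",sc)):
    o=big(orange(i));print(ray(robot.get_calibration(n),cv2.boxPoints(cv2.minAreaRect(o)),.035)[:,:2].round(4).tolist())
```

```text
(array([0.57677123, 0.07994268]), np.float64(0.06588651664569782)) (array([ 0.6620694 , -0.02311882]), np.float64(0.006539174357986766))Traceback (most recent call last):
  File "<stdin>", line 7, in <module>
  File "h.py", line 11, in big
    return max(cs,key=cv2.contourArea)[:,0]
           ~~~^^^^^^^^^^^^^^^^^^^^^^^^
ValueError: max() iterable argument is empty
```

View pics/c8.png

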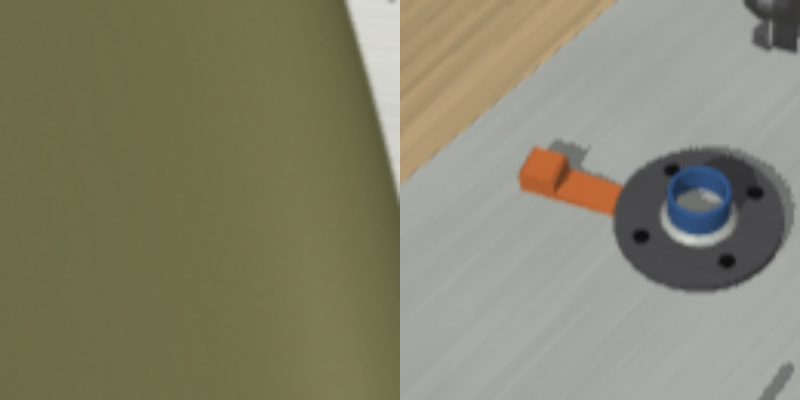

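The arm hides the foot in the top view. The scene view shows the wedge in under the rim, released, and the foot level and unmoved.

```bash
python3 -c "
from cell import robot
print(robot.sign_off())"
```

```text
the job is handed in; nothing more can be done
None
```

I wedged the foot at 195° (world frame), the only side that went down when pressed, pushing the wedge in to about 2.7 N. The foot then held still under about 10 N above the wedge and 9 N opposite, and the job is handed in; sign-off returned no verdict and I couldn't measure the wedge's final bearing force.

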